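# Shut and latch the filter hatch of the carving bench's dust extractor

## Task

Shut the filter hatch on top of the dust extractor: swing it down onto its rubber seal, then press it down firmly but gently enough not to crush the seal and, while pressing, turn the wing knob clockwise to its quarter-turn stop so that the hidden tongue swings in behind the frame edge and keeps the seal squeezed when you let go. Never force the knob while the tongue is still jammed on the edge, and leave the chess pieces, tools and everything else where they are.

Things in the scene. Friction and masses are not known exactly. Their poses are not given: they have to be found in the camera images.
- extractor: dust extractor bolted to the bench: grey sheet-steel case 320 deep (x) x 360 wide (y) x 120 high, filter hatch on top. Origin: centre of its underside; -x is its front (grille and switch, towards the robot), z up. A motor hump along the rear of its top rises to 148. A chess piece stands on its top each side of the hatch.
- hatch (a joint): hatch angle, rad: 0 about level (shut), grows as the front edge rises. A stiff hinge (0.5 N m) holds the hatch (0.28 kg) where it is left. The frame with the seal is held on slotted screws, set up to 9 mm higher or lower to suit the filter; its height is not told and must be felt. Latched, the hatch reads from -0.05 to 0.05.
- hatch_hinge (a point): point on the hinge line along the hatch's rear edge, mid width, level with its underside: 147 mm above the bench, 95 behind the extractor's origin. Axes turn with the hatch: x to the rear, y along the hinge, z out of its top face. Hatch: grey steel lid 222 front to back x 210 wide x 8 thick, top face at z = 8.
- hatch_front (a point): middle of the hatch's front edge, on its top face, 222 mm from the hinge; axes as hatch_hinge. Under it, on the frame, lies the black rubber bulb seal, 201 from the hinge, that yields about 3.5 N per mm.
- wing (a joint): wing knob angle, rad, grows clockwise from above: 0 open, wing parallel to the hatch's front edge; 1.57 latched, at its stop, wing square to that edge. Turns with 0.06 N m and stays put. With the hatch only resting on the seal the tongue is about 2 mm too high and its side jams on the frame edge at about 0.45; about 15 N down at the knob lets it pass under, about 23 N crushes the seal.
- wing_grip (a point): centre of the wing's blade, on the turning axis (z), 24 mm above the hatch's top face, 170 from the hinge. Black knob: blade 50 long (along this y) x 10 thick (along this x), from 10 to 38 above the hatch top, on a hub 20 across. The axes turn with the wing.
- tongue_tip (a point): hidden end of the flat steel tongue under the hatch, on its upper face, 40 mm from the knob's axis along wing_grip's -y; tongue 14 wide, 4 thick, upper face 13 below the hatch's underside. The frame's inturned front edge, 4 thick, begins 24 in front of the axis; latched, the tongue lies 16 under it.
- king: half-carved ebony king, 96 tall, base 38 across, turned below and still square at the head; stands on the bench in front of the extractor on its left. Origin: centre of its foot, z up. Sizes in mm. Not to be disturbed.
- pawn: finished boxwood pawn, 47 tall, base 28 across, standing on the extractor's top (120 above the bench), left of the hatch. Origin: centre of its foot. Sizes in mm. Not to be disturbed.
- rook: finished boxwood rook, 54 tall, base 32 across, standing on the extractor's top, right of the hatch. Origin: centre of its foot. Sizes in mm. Not to be disturbed.
- scraper: bone-handled scraper, 220 long, 24 wide, 15 thick, lying on the bench to the left of the extractor. Origin: underside, where handle meets blade; x runs to the blade. Sizes in mm. Not to be disturbed.
- hammer: small brass hammer with a pale wooden handle, 210 long, head 62 across and 25 high, lying to the right of the extractor. Origin: underside, mid length; x runs to the head. Sizes in mm. Not to be disturbed.
- pencil_box: closed cedar pencil box with a brass latch, 210 x 64 x 40, on the bench to the right. Origin: centre of its underside. Sizes in mm. Not to be disturbed.
- blank: squared boxwood blank, 36 x 105 x 36, lying on the bench in front of the extractor on its right. Origin: centre of its underside. Sizes in mm. Not to be disturbed.

How it is judged:
On the way, in this order (a step that is already met when the one before it is completed fails the run):
1. the hatch is down on its seal, the wing still open (contact force between seal_c0 and hatch_c0 above 0.5 N and value of joint wing below 0.45 rad), for 0.1 s.
2. the wing is at its stop with the tongue under the frame edge and the seal squeezed (value of joint wing above 1.35 rad and value of joint hatch below 0.07 rad and contact force between seal_c0 and hatch_c0 above 6 N), for 0.2 s.
At the end, for the whole second after the job is handed in: The hatch is shut (below 0.07 rad), the wing is turned to its stop (above 1.35 rad), the tongue bears on the underside of the frame edge with more than 3 N and keeps the seal squeezed with more than 6 N, with nobody holding it (all of step 2 and contact force between wing and frame above 3 N); the robot touches nothing.
It fails at once if the seal is crushed (more than 19 N on it) (contact force between seal_c0 and hatch_c0 above 19 N).
It fails at once if the tongue is forced against the frame edge (more than 22 N) (contact force between wing and frame above 22 N).
It fails at once if a chess piece, tool, box or blank is disturbed (moved more than 20 to 30 mm) (distance of any of king, pawn, rook from where it was at the start of the episode above 0.02 m or distance of any of scraper, hammer, pencil_box, blank from where it was at the start of the episode above 0.03 m).
It also fails if it takes over 64 s, if anything falls off the work surface, if the arm or the gripper's body presses on something with over 40 N, if the wrist force passes 120 N, or if a joint passes its speed limit or range.

## Robot

A 6-joint arm with a two-finger parallel gripper is mounted at the origin on the work surface. World frame = base frame: x ahead of the robot, y to its left, z up, the work surface at z = 0. Lengths are in m, angles in rad, forces in N, time in s.
With the tool pointing down it reaches from about 0.275 to 1 m from the base axis. Payload 8.4 kg.
Tool frame: the origin (TCP) lies on the centre line of the jaws, within the pads' length; the fingertips stand 17 mm ahead of it and the grasp point (between the pads) lies 2 mm behind it (bot.tcp_to_tips is the y of the fingertips in the tool frame, in m); y points along the fingers, z is the direction in which the jaws open and shut, and the axes are right-handed (so a half turn about y gives the same grasp; the last joint's range is limited). The gripper opens to 85 mm and grips with 20 to 120 N. Pads are 22 mm wide; open, the fingers measure 114 mm over their backs; the gripper's body (76 mm by 85 mm) begins 54 mm behind the grasp point. The pads swing forward as they close: fully open they stand 13 mm farther back than shut.
Start: joints at [-1.265, 0.353, 1.633, -0, 1.155, -0.002], TCP at [0.189, -0.596, 0.248] pointing down, gripper open.
Joint ranges: [-2.63, 2.63], [-0.92, 2.1], [0.06, 2.66], [-1.3, 4.44], [0, 2.69], [-3.02, 3.02]. Speed limits (rad/s): [2.22, 2.22, 2.79, 3.14, 3.14, 3.14].

## Interface

Orientations are given as a unit quaternion [x, y, z, w].
In Python, from workcell import bot, hand, kinematics, get_obs, vision, hand_in gives the robot as it stands. The module is installed in compiled form; this text tells all that it offers. Calls block until the motion is done:
- bot.reach(position, orientation): joint-space move of the TCP to a pose.
- bot.servo_line(position, ori=None, velocity=0.15): straight line of the TCP; ori=None keeps the orientation; velocity is the mean speed in m/s.
- bot.goto_joints(angles): joint-space move.
- hand.move_gripper(opening, strength=None): finger opening in m; strength is the grip in N (None keeps the last); returns when the fingers have stopped.
- bot.dwell(seconds).
- kinematics.solve_ik(position, orientation): joint angles nearest the present ones, or None.
- get_obs(): the state.
- vision.read_camera(name): name is "scene" or "side" or "wrist"; returns a dict with "frame" (480x640x3 uint8, red, green, blue), "intrinsics" (3x3 intrinsics, pixels), "dist" ([k1, k2, p1, p2, k3] as OpenCV has them; the pictures are not rectified), "view" (4x4, takes a point from world to camera coordinates). Camera axes: x right, y down, z forward; pixel columns grow to the right and rows downward; lengths in m; the calibration is good to about 2 mm. A picture is of the moment at which its call begins. There is no depth.
A pose or a line that the arm cannot do raises bot.IKError and nothing moves.
- hand_in(): hands the job in, once; it reports no verdict.
The state is a dict: "time_s": time; "joint_pos": joint angles; "joint_vel": joint speeds; "joint_efforts": joint torques, N m; "position": TCP position; "orientation": TCP orientation; "wrist_force": force on the tool from outside, world axes, zero at the start; "ft_torque": the same for the moment, N m; "gripper_width": finger opening in m.
Only numpy, scipy, OpenCV 4.12 (cv2) and the standard library are available. Lean on these libraries where they do the work, as an engineer would, in place of code of your own. Each camera call takes 0.05 s, during which the arm holds its last target.

## Working session

There is one attempt and no reset: what is moved stays moved. The work goes in short steps, each a Python script; the robot and the scene stay as the last script left them, time stands still between calls to the robot, and variables do not carry over. Pictures are saved under pics/ and viewed, and the job is handed in when it is done.

```bash
mkdir -p pics; ls; python3 - <<'E'
from workcell import bot, hand, kinematics, get_obs, vision
import cv2
for n in ["scene","side","wrist"]:
    c=vision.read_camera(n); cv2.imwrite(f"pics/{n}0.png",c["frame"][:,:,::-1]); print(n,c["intrinsics"],c["dist"],c["view"])
print(get_obs())
E
```

```text
pics
scene [[510.82823973   0.         321.13282948]
 [  0.         510.82823973 228.5253855 ]
 [  0.           0.           1.        ]] [-0.05447959  0.          0.          0.          0.        ] [[-0.82566249  0.56414356  0.00484694  0.51027986]
 [ 0.45394731  0.669435   -0.58803794 -0.17386505]
 [-0.33498253 -0.48332062 -0.80881882  1.37583459]
 [ 0.          0.          0.          1.        ]]
side [[479.88250159   0.         320.00185934]
 [  0.         479.88250159 244.40890025]
 [  0.           0.           1.        ]] [-0.08195981  0.          0.          0.          0.        ] [[-0.84940864 -0.5277225   0.00373154  0.45197907]
 [-0.27622943  0.43856474 -0.85519487  0.28805258]
 [ 0.44966905 -0.72744068 -0.51829316  0.824002  ]
 [ 0.          0.          0.          1.        ]]
wrist [[345.92462558   0.         320.84696518]
 [  0.         345.92462558 237.69747882]
 [  0.           0.           1.        ]] [-0.03359359  0.          0.          0.          0.        ] [[ 0.30273139 -0.95307205 -0.00271536 -0.62430486]
 [-0.90561895 -0.28854399  0.31080007 -0.04009395]
 [-0.29699836 -0.09162986 -0.95047143  0.38074431]
 [ 0.          0.          0.          1.        ]]
{'time_s': 0.15, 'joint_pos': array([-1.26539018e+00,  3.53468293e-01,  1.63396327e+00, -2.22898252e-05,
        1.15520914e+00, -2.34956687e-03]), 'joint_vel': array([ 1.48665805e-03, -8.57697092e-04, -2.96165606e-03,  3.26882783e-04,
        1.37223490e-05, -7.51286107e-04]), 'joint_efforts': array([ 6.70152422e-04, -6.05635786e+01, -3.42339206e+01,  5.86746182e-05,
        6.11138530e-03,  1.96518522e-05]), 'position': array([ 0.18924435, -0.59529522,  0.24774712]), 'orientation': array([-0.10844537,  0.69911633, -0.69838592,  0.10831926]), 'wrist_force': array([-0.08625938,  0.33215597, -1.09528567]), 'ft_torque': array([ 0.0114244 ,  0.00295361, -0.01920683]), 'gripper_width': 0.08566420975534862}
```

View pics/scene0.png

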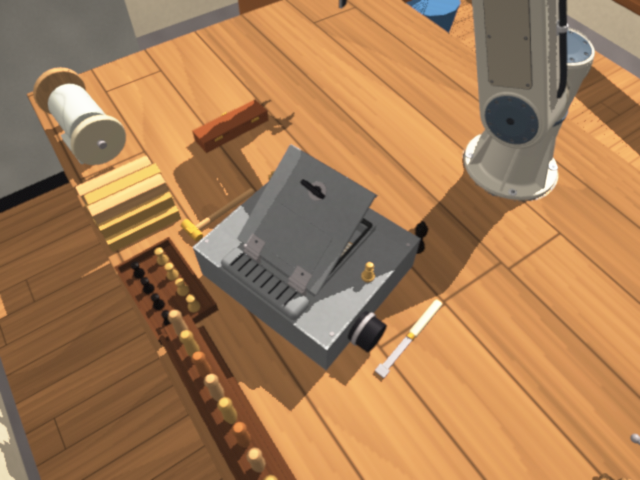

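View pics/side0.png

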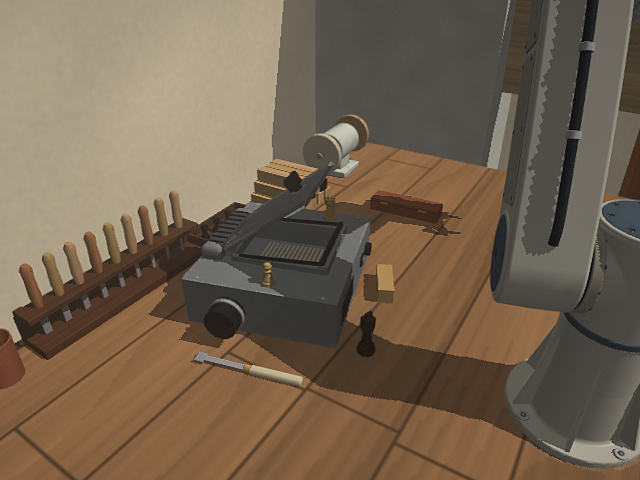

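View pics/wrist0.png

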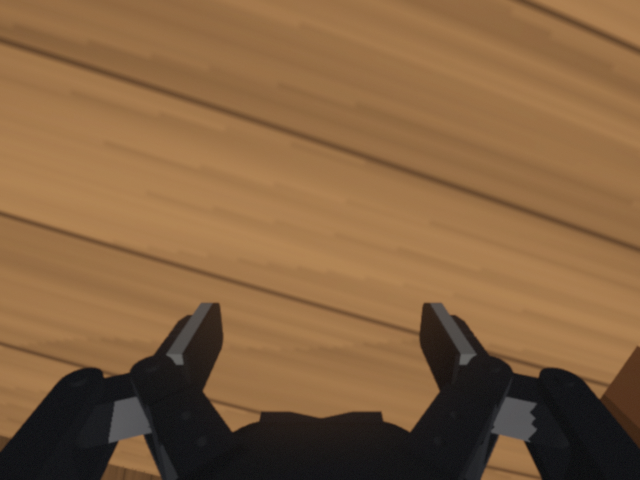

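```bash
python3 - <<'E'
import cv2
a=cv2.imread("pics/scene0.png")[130:380,180:450]; cv2.imwrite("pics/scene0z.png",cv2.resize(a,None,fx=2.9,fy=2.4,interpolation=2) if 0 else cv2.resize(a,None,fx=2.4,fy=2.4,interpolation=2))
a=cv2.imread("pics/side0.png")[150:360,170:400]; cv2.imwrite("pics/side0z.png",cv2.resize(a,None,fx=2.8,fy=2.8,interpolation=2))
E
```

```text
(no output)
```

View pics/scene0z.png

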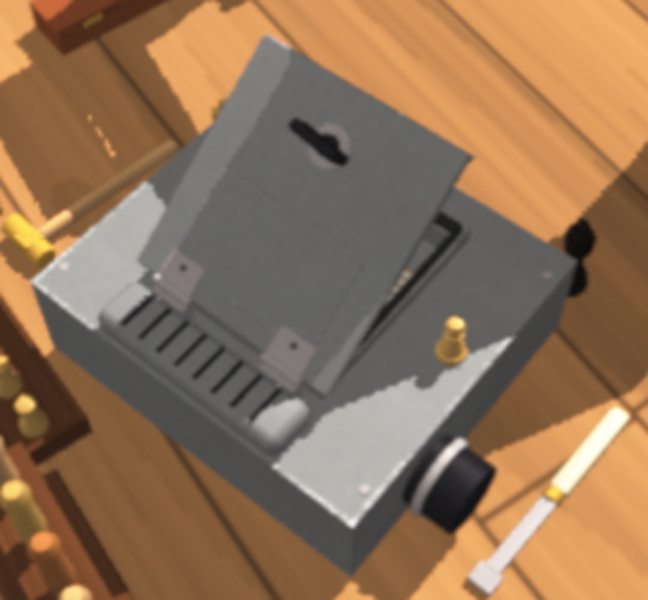

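View pics/side0z.png

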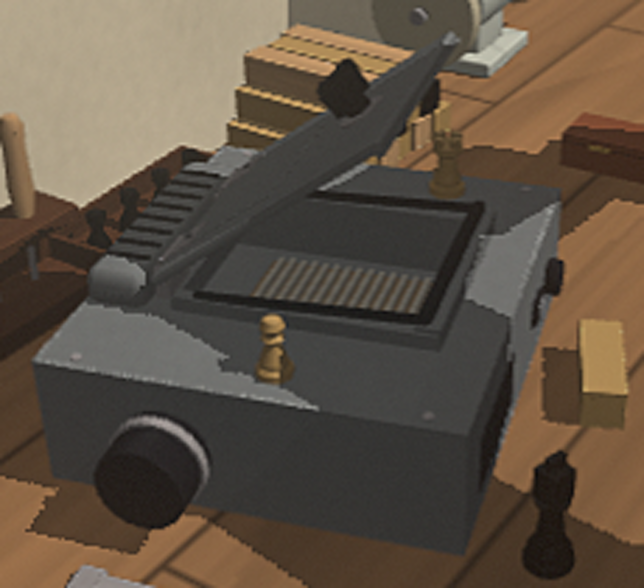

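```bash
cat > h.py <<'E'
import numpy as np, cv2
from workcell import bot, hand, kinematics, get_obs, vision
from scipy.spatial.transform import Rotation as R
def ray(c,uv):
    p=cv2.undistortPoints(np.array([[uv]],float),c["intrinsics"],c["dist"])[0,0]
    V=np.array(c["view"]);r=V[:3,:3].T@np.array([p[0],p[1],1]);o=-V[:3,:3].T@V[:3,3]
    return o,r/np.linalg.norm(r)
def onz(c,uv,z):
    o,r=ray(c,uv);return o+r*(z-o[2])/r[2]
def proj(c,P):
    V=np.array(c["view"]);rv=cv2.Rodrigues(V[:3,:3])[0]
    return cv2.projectPoints(np.atleast_2d(P).astype(float),rv,V[:3,3],c["intrinsics"],np.array(c["dist"]))[0][:,0]
E
python3 - <<'E'
from h import *
s=vision.read_camera("scene");d=vision.read_camera("side")
S=lambda u,v:(180+u/2.4,130+v/2.4); D=lambda u,v:(170+u/2.8,150+v/2.8)
np.set_printoptions(precision=4,suppress=True)
for n,p in dict(RR=(35,283),RL=(355,525),FL=(577,263)).items(): print(n,onz(s,S(*p),.12))
for n,p in dict(RL=(37,362),FL=(470,432),FR=(560,190)).items(): print("side",n,onz(d,D(*p),.12))
def tri(a,b):
    o1,r1=ray(s,a);o2,r2=ray(d,b)
    t=np.linalg.lstsq(np.stack([r1,-r2],1),o2-o1,rcond=None)[0]
    return (o1+t[0]*r1+o2+t[1]*r2)/2,np.linalg.norm(o1+t[0]*r1-o2-t[1]*r2)
print("pawn foot",tri(S(453,318),D(272,318)))
o1=ray(s,S(320,143));print("cam",o1)
E
```

```text
RR [ 0.8412 -0.1446  0.12  ]
RL [0.7373 0.1957 0.12  ]
FL [0.4352 0.1051 0.12  ]
side RL [0.7313 0.196  0.12  ]
side FL [0.4315 0.1005 0.12  ]
side FR [ 0.5343 -0.2344  0.12  ]
pawn foot (array([0.582 , 0.1107, 0.164 ]), np.float64(0.0035526638800495334))
cam (array([0.9611, 0.4935, 1.0081]), array([-0.3559, -0.5414, -0.7617]))
```

```bash
cat >> h.py <<'E'
s2=(0,0)
E
python3 - <<'E'
from h import *
from scipy.optimize import least_squares
s=vision.read_camera("scene");d=vision.read_camera("side")
S=lambda u,v:(180+u/2.4,130+v/2.4); D=lambda u,v:(170+u/2.8,150+v/2.8)
np.set_printoptions(precision=4,suppress=True)
loc=dict(RR=(.16,-.18,.12),RL=(.16,.18,.12),FL=(-.16,.18,.12),FR=(-.16,-.18,.12))
obs=[(s,S(35,283),'RR'),(s,S(355,525),'RL'),(s,S(577,263),'FL'),(d,D(37,362),'RL'),(d,D(470,432),'FL'),(d,D(560,190),'FR')]
def W(x,p): 
    c,sn=np.cos(x[2]),np.sin(x[2]);p=np.array(p);return np.array([x[0]+c*p[0]-sn*p[1],x[1]+sn*p[0]+c*p[1],p[2]])
f=lambda x:np.concatenate([proj(c,W(x,loc[n]))[0]-uv for c,uv,n in obs])
r=least_squares(f,[.636,-.02,.3]);print(r.x,r.fun)
x=r.x
def H(a,p): # hatch frame point (x rear) -> extractor
    c,sn=np.cos(a),np.sin(a); return np.array([.095+p[0]*c+p[2]*sn, p[1], .147-p[0]*sn+p[2]*c])
hob=[(s,S(268,38),(-.222,-.105,.008)),(s,S(472,158),(-.222,.105,.008)),(d,D(450,38),(-.222,-.105,.008)),(s,S(320,143),(-.170,0,.008+.038))]
for o in hob:
    g=lambda a:proj(o[0],W(x,H(a[0],o[2])))[0]-o[1]
    q=least_squares(g,[.7]);print(q.x,q.fun)
np.save("ext.npy",x)
print("grip", W(x,H(.75,(-.17,0,.032))), "front",W(x,H(.75,(-.222,0,.008))))
for n,p in dict(king=None).items(): pass
E
```

```text
[ 0.6363 -0.0225  0.2977] [-1.0463 -0.8051  0.6216  0.1311  0.9185 -1.7767 -2.0339 -0.6953 -0.1638
  0.7969  0.6136 -1.3432]
[0.605] [ 1.224  -2.0823]
[0.6453] [ 0.9966 -2.3263]
[0.6232] [ 2.5781 -1.8683]
[0.6059] [-0.1603 -2.4486]
grip [ 0.6291 -0.0247  0.2863] front [ 0.5771 -0.0407  0.3042]
```

```bash
cat >> h.py <<'E'
X=np.load("ext.npy")
def W(p,x=X):
    c,sn=np.cos(x[2]),np.sin(x[2]);p=np.array(p);return np.array([x[0]+c*p[0]-sn*p[1],x[1]+sn*p[0]+c*p[1],p[2]])
def Hh(a,p):
    c,sn=np.cos(a),np.sin(a); return np.array([.095+p[0]*c+p[2]*sn, p[1], .147-p[0]*sn+p[2]*c])
def down(yaw): # jaw dir at world yaw
    z=np.array([np.cos(yaw),np.sin(yaw),0]);y=np.array([0,0,-1.]);x=np.cross(y,z)
    return R.from_matrix(np.stack([x,y,z],1)).as_quat()
np.set_printoptions(precision=4,suppress=True)
E
python3 - <<'E'
from h import *
print(bot.tcp_to_tips, R.from_quat(get_obs()["orientation"]).as_matrix())
p=W((-.065,0,.42)); 
for k in [0,90,180,270,-90]:
    print(k,kinematics.solve_ik(p,down(X[2]+np.radians(k))))
g=W((-.075,0,.18))
for k in [0,-45,-90,-95,180,135,90]:
    print(k,kinematics.solve_ik(g,down(X[2]+np.radians(k))))
E
```

```text
0.017 [[-0.953  -0.0001  0.3029]
 [-0.3029  0.0003 -0.953 ]
 [-0.     -1.     -0.0003]]
0 [-0.0749  0.1592  1.515  -0.      1.4674 -0.3725]
90 [-0.0749  0.1592  1.515  -0.      1.4674 -1.9433]
180 [-0.0749  0.1592  1.515  -0.      1.4674  2.7691]
270 [-0.0749  0.1592  1.515  -0.      1.4674  1.1983]
-90 [-0.0749  0.1592  1.515  -0.      1.4674  1.1983]
0 [-0.0813  0.3385  1.8237 -0.      0.9794 -0.379 ]
-45 [-0.0813  0.3385  1.8237 -0.      0.9794  0.4064]
-90 [-0.0813  0.3385  1.8237 -0.      0.9794  1.1918]
-95 [-0.0813  0.3385  1.8237 -0.      0.9794  1.2791]
180 [-0.0813  0.3385  1.8237 -0.      0.9794  2.7626]
135 [-0.0813  0.3385  1.8237 -0.      0.9794 -2.7352]
90 [-0.0813  0.3385  1.8237 -0.      0.9794 -1.9498]
```

```bash
python3 - <<'E'
from h import *
p=get_obs()["position"].copy(); p[2]=.45
bot.servo_line(p,velocity=.25)
hand.move_gripper(0.0,40)
q=down(X[2]-np.pi/2)
bot.reach(W((-.12,0,.45)),q)
c=vision.read_camera("wrist");cv2.imwrite("pics/w1.png",c["frame"][:,:,::-1])
c=vision.read_camera("side");cv2.imwrite("pics/s1.png",c["frame"][:,:,::-1])
o=get_obs();print(o["time_s"],o["position"],o["wrist_force"],o["gripper_width"])
E
```

```text
4.4333 [ 0.5216 -0.0584  0.4499] [-0.3591 -0.6196 -0.5218] 0.00021364477105434413
```

View pics/w1.png

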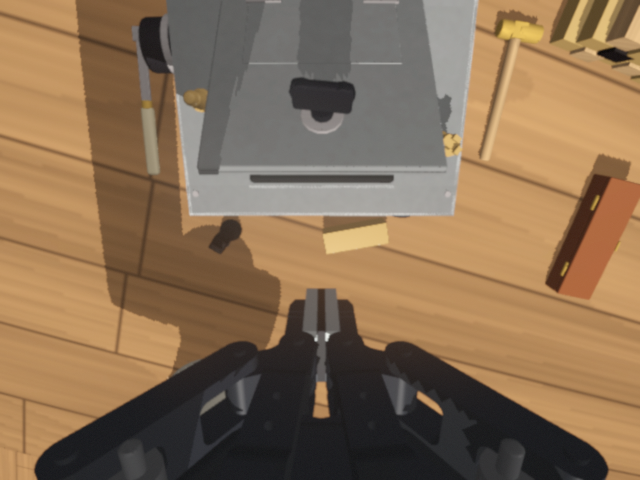

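The wrist view shows the hatch front edge at (219,170)-(447,170), case front corners at (190,215) and (453,215), and the wing at about (323,95), roughly parallel to the edge. I'll check the fit against these points.

```bash
python3 - <<'E'
from h import *
c=vision.read_camera("wrist")
print(proj(c,[W((-.16,.18,.12)),W((-.16,-.18,.12))]))
print(onz(c,(190,215),.12),W((-.16,.18,.12)),onz(c,(453,215),.12),W((-.16,-.18,.12)))
for a in [.55,.6,.65]: print(a,proj(c,[W(Hh(a,(-.222,.105,.008))),W(Hh(a,(-.222,-.105,.008))),W(Hh(a,(-.17,0.025,.046))),W(Hh(a,(-.17,-.025,.046)))]).round(1).tolist())
E
```

```text
[[188.6216 217.6615]
 [452.4215 217.4181]]
[0.4348 0.1015 0.12  ] [0.4306 0.1027 0.12  ] [ 0.5395 -0.2409  0.12  ] [ 0.5362 -0.2415  0.12  ]
0.55 [[201.6, 184.5], [438.3, 184.2], [289.0, 106.8], [350.3, 106.7]]
0.6 [[197.4, 178.8], [442.4, 178.5], [288.1, 97.7], [351.1, 97.6]]
0.65 [[192.9, 172.1], [446.8, 171.8], [287.2, 87.8], [351.9, 87.7]]
```

```bash
python3 - <<'E'
from h import *
X[:2]+=.0015*np.array([np.cos(X[2]),np.sin(X[2])]); np.save("ext.npy",X)
q=down(X[2]-np.pi/2)
def P(a,r=.2,dz=0): 
    p=Hh(a,(-r,0,.008));p[2]+=.017+dz; return W(p)
bot.servo_line(P(.63,dz=.05),q,velocity=.25)
bot.dwell(.2);f0=get_obs()["wrist_force"]
bot.servo_line(P(.63,dz=.014),velocity=.08)
for a in np.arange(.62,.11,-.04):
    bot.servo_line(P(a),velocity=.08)
    f=get_obs()["wrist_force"]-f0; print(round(a,3),f.round(1))
    if f[2]>10: break
print(f0,get_obs()["time_s"])
np.save("f0.npy",f0)
c=vision.read_camera("side");cv2.imwrite("pics/s2.png",c["frame"][:,:,::-1])
E
```

```text
0.62 [-0.3  0.3 -0.1]
0.58 [ 0.5  0.3 -0.6]
0.54 [ 0.3 -0.8 -0.5]
0.5 [0.6 0.2 0.1]
0.46 [-0.2  0.7 -0.7]
0.42 [ 0.  -0.1 -0.4]
0.38 [ 0.2 -0.3 -1.2]
0.34 [ 0.5  0.3 -0.3]
0.3 [ 0.1  0.5 -1.2]
0.26 [ 0.7  0.6 -0.4]
0.22 [ 0.7  0.1 -0.6]
0.18 [ 1.1 -0.1 -0.2]
0.14 [ 0.8 -0.9  0.7]
[-0.5169 -0.2674  0.5148] 9.2833
```

View pics/s2.png

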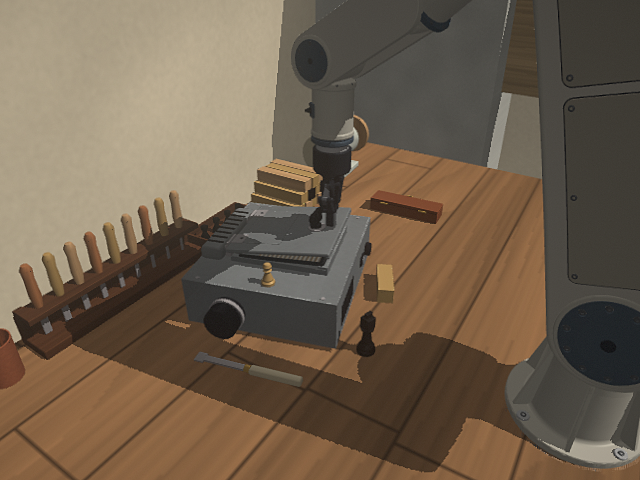

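The hatch follows the fingertips and is almost level. Next I'll take fine steps to feel for the seal.

```bash
cat >> h.py <<'E'
def F(n=8):
    a=[]
    for _ in range(n): bot.dwell(.02);a.append(get_obs()["wrist_force"])
    return np.mean(a,0)
E
python3 - <<'E'
from h import *
f0=np.load("f0.npy")
def P(a,r=.2,dz=0): 
    p=Hh(a,(-r,0,.008));p[2]+=.017+dz; return W(p)
a=.12
while a>-.09:
    bot.servo_line(P(a),velocity=.03)
    o=get_obs()["position"]; f=(F()-f0)[2]; print(round(a,4),round(o[2],4),round(f,2))
    if f>5: break
    a-= .01 if a>.065 else .0035
print(get_obs()["time_s"])
c=vision.read_camera("side");cv2.imwrite("pics/s3.png",c["frame"][:,:,::-1])
E
```

```text
0.12 0.1957 -0.27
0.11 0.1938 -0.31
0.1 0.1918 -0.44
0.09 0.1898 -0.37
0.08 0.1878 -0.61
0.07 0.1858 -0.59
0.06 0.1838 -0.58
0.0565 0.1832 -0.73
0.053 0.1825 -0.44
0.0495 0.1818 -0.41
0.046 0.1811 -0.45
0.0425 0.1804 -0.58
0.039 0.1797 -0.58
0.0355 0.179 -0.52
0.032 0.1783 -0.59
0.0285 0.1777 -0.55
0.025 0.177 -0.62
0.0215 0.1763 -0.14
0.018 0.1756 -0.49
0.0145 0.1748 -0.33
0.011 0.1742 -0.43
0.0075 0.1735 0.73
0.004 0.1729 3.45
0.0005 0.1723 4.67
-0.003 0.1717 6.63
18.95
```

```bash
python3 - <<'E'
from h import *
p=get_obs()["position"].copy()
for z in [.185,.215,.26]:
    p[2]=z; bot.servo_line(p,velocity=.05 if z<.2 else .15)
    if z==.185: f=F(); print(f)
hand.move_gripper(.05)
bot.reach(W((-.14,0,.30)),down(X[2]))
bot.dwell(.2);print(F())
for n in ["wrist","side","scene"]:
    c=vision.read_camera(n);cv2.imwrite(f"pics/{n}4.png",c["frame"][:,:,::-1])
    if n=="wrist": np.savez("w4.npz",**{k:np.array(v) for k,v in c.items()})
print(get_obs()["time_s"])
a=.009
c=vision.read_camera("wrist")
print(proj(c,[W(Hh(a,(-.222,.105,.008))),W(Hh(a,(-.222,-.105,.008))),W(Hh(a,(-.17,0.025,.046))),W(Hh(a,(-.17,-.025,.046))),W(Hh(a,(-.17,0,.046)))]))
E
```

```text
[ 0.343  -0.2959 -0.433 ]
[-0.0652  0.0015  0.0576]
22.8
[[338.5876  88.0547]
 [335.0098 339.6363]
 [416.0487 208.7393]
 [410.2176 275.7464]
 [413.0702 243.3072]]
```

View pics/wrist4.png

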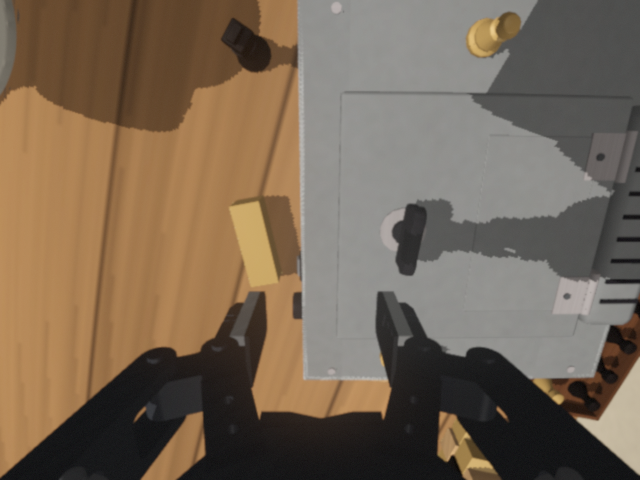

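View pics/side4.png

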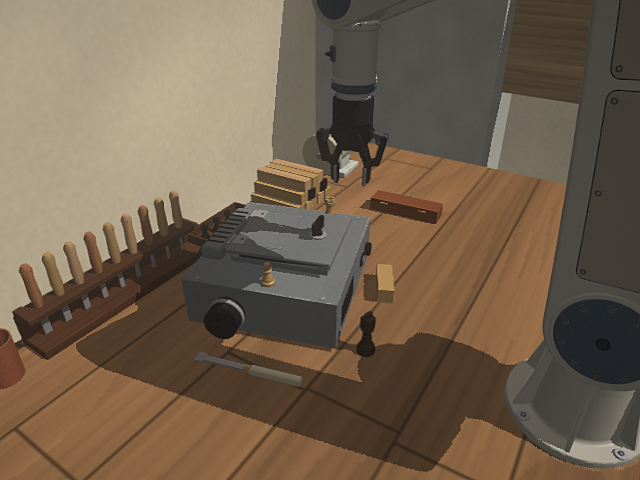

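```bash
python3 - <<'E'
import cv2
a=cv2.imread("pics/wrist4.png")[190:290,360:480]; cv2.imwrite("pics/w4z.png",cv2.resize(a,None,fx=6,fy=6,interpolation=2))
E
```

```text
(no output)
```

View pics/w4z.png

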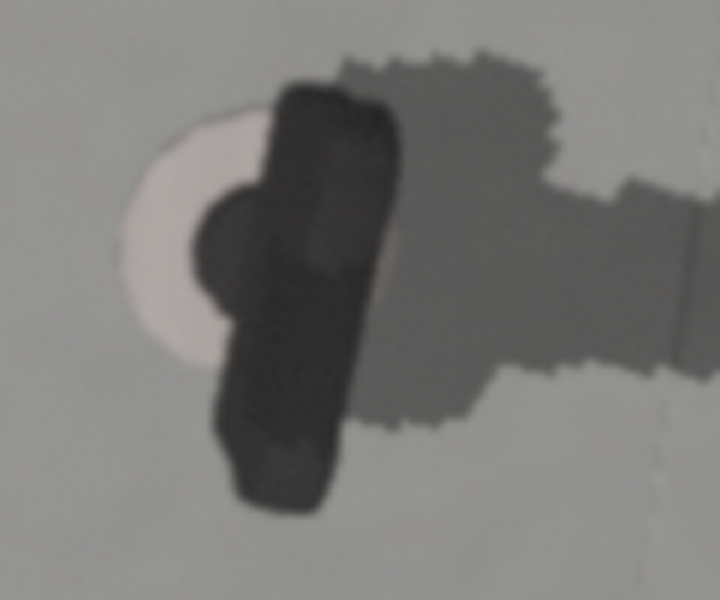

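```bash
python3 - <<'E'
from h import *
q=down(X[2]-.08)
g=W((.095-.170+.001,.0005,.18))
hi=g.copy();hi[2]=.26
bot.reach(hi,q); f0=F(12);print(f0)
bot.servo_line(np.array([g[0],g[1],.205]),velocity=.12)
bot.servo_line(g,velocity=.05); print(F()-f0)
np.save("f0.npy",f0)
c=vision.read_camera("wrist");cv2.imwrite("pics/w5.png",c["frame"][:,:,::-1])
c=vision.read_camera("side");cv2.imwrite("pics/s5.png",c["frame"][:,:,::-1])
print(get_obs()["time_s"],get_obs()["position"],g)
E
```

```text
[-0.4541  0.0093  0.1584]
[ 0.5178 -0.063  -0.2634]
24.95 [ 0.567  -0.0433  0.1803] [ 0.5669 -0.0433  0.18  ]
```

View pics/w5.png

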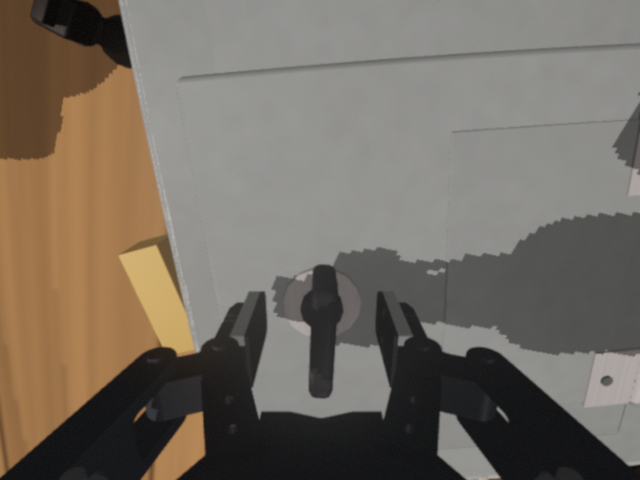

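View pics/s5.png

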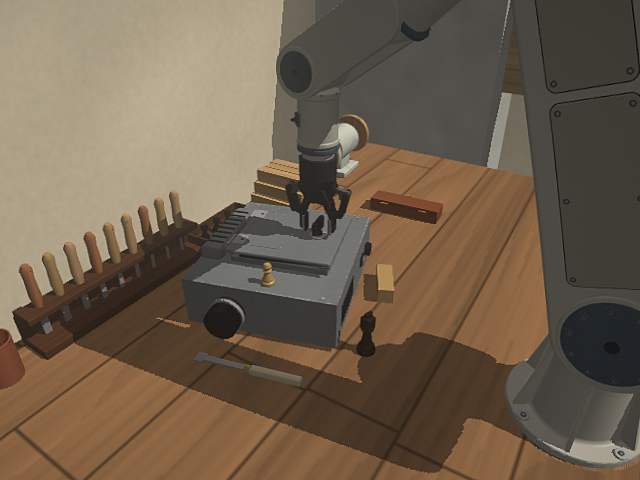

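The blade at (321,330) is centred and parallel between the jaws, so I'll close on it gently.

```bash
python3 - <<'E'
from h import *
f0=np.load("f0.npy")
hand.move_gripper(.008,25); print(F()-f0,get_obs()["gripper_width"],get_obs()["position"])
hand.move_gripper(.004,70); print(F()-f0,get_obs()["gripper_width"],get_obs()["position"])
print(get_obs()["time_s"])
E
```

```text
[2.057  1.0065 1.6656] 0.017219230821405966 [ 0.5673 -0.0432  0.1803]
[2.6414 1.6748 3.8056] 0.01382455930321951 [ 0.5673 -0.0432  0.1803]
25.85
```

```bash
python3 - <<'E'
from h import *
f0=np.load("f0.npy")
print(F()-f0,get_obs()["gripper_width"],get_obs()["ft_torque"])
c=vision.read_camera("wrist");cv2.imwrite("pics/w6.png",c["frame"][200:480,160:480,::-1].repeat(2,0).repeat(2,1))
E
```

```text
[3.3025 1.4089 4.6597] 0.013826206678368608 [ 0.3132 -0.5468 -0.0346]
```

View pics/w6.png

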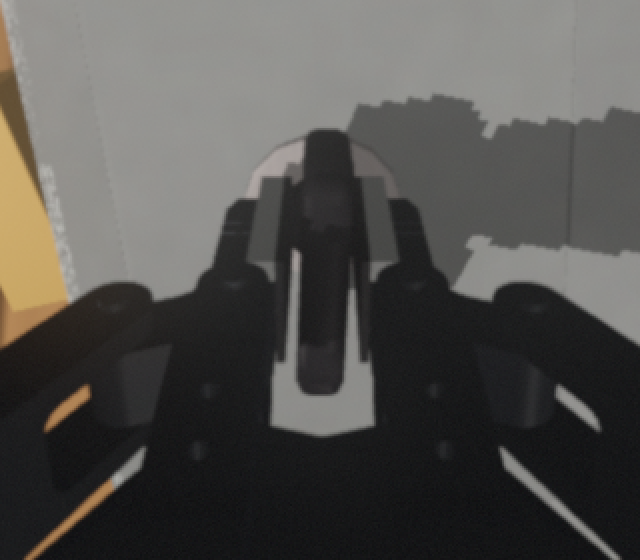

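The gaps between pads and blade show the tips are pinching the hub below the blade. I'll open and re-grip 8 mm higher.

```bash
python3 - <<'E'
from h import *
f0=np.load("f0.npy")
hand.move_gripper(.045,40)
p=get_obs()["position"].copy(); p[:2]=W((.095-.170+.001,.0005,0))[:2]; p[2]=.1885
bot.servo_line(p,velocity=.05); print(F()-f0)
hand.move_gripper(.006,30); print(F()-f0,get_obs()["gripper_width"])
hand.move_gripper(.004,80); print(F()-f0,get_obs()["gripper_width"],get_obs()["position"])
print(get_obs()["time_s"])
c=vision.read_camera("wrist");cv2.imwrite("pics/w7.png",c["frame"][200:480,160:480,::-1].repeat(2,0).repeat(2,1))
E
```

```text
[ 0.4377  0.3738 -0.0878]
[ 3.695   2.7553 -0.7306] 0.008930936646596204
[ 4.6656  3.7477 -1.3741] 0.008674974267084249 [ 0.5673 -0.0431  0.1886]
27.775
```

View pics/w7.png

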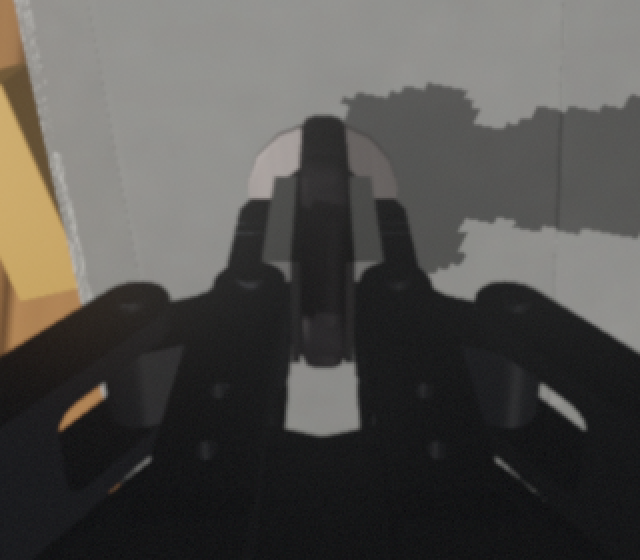

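Good grip now (8.7 mm width, pads flush). Next is pressing down in half-millimetre steps.

```bash
cat >> h.py <<'E'
def step(p,q,v=.02):
    bot.servo_line(p,q,velocity=v)
E
python3 - <<'E'
from h import *
f0=np.load("f0.npy")
p=get_obs()["position"].copy();q=down(X[2]-.08)
p[:2]+=.0003*np.array([.8,.6]); step(p,q)
for i in range(22):
    p[2]-=.0005; step(p,q,.01); f=F(5)-f0
    f2=f; p[:2]+=np.clip(f[:2]*4e-5,-2e-4,2e-4)
    print(round(p[2],4),get_obs()["position"][2].round(4),f.round(2))
    if f[2]>16.5: break
np.save("p.npy",p)
print(get_obs()["time_s"],get_obs()["gripper_width"])
E
```

```text
0.1881 0.1883 [0.05 0.87 4.47]
0.1876 0.1879 [-1.28  0.38  6.22]
0.1871 0.1876 [-2.21  0.25  8.46]
0.1866 0.1873 [-2.44  0.07 10.14]
0.1861 0.187 [-2.34 -0.15 11.54]
0.1856 0.1867 [-3.73 -0.2  12.99]
0.1851 0.1864 [-4.22  0.1  15.08]
0.1846 0.1862 [-4.51  0.06 16.65]
30.7417 0.008317332519181727
```

```bash
python3 - <<'E'
from h import *
f0=np.load("f0.npy");p=np.load("p.npy")
th=.08
p[2]-=.0005; step(p,down(X[2]-th),.01); f=F(5)-f0; t0=get_obs()["ft_torque"][2]; print(f,t0)
while th<1.60:
    th=min(th+.08,1.60)
    if not (15<f[2]<20.5): print("force off");break
    bot.servo_line(p,down(X[2]-th),velocity=.02)
    f=F(4)-f0; o=get_obs(); t=o["ft_torque"]
    R_=R.from_quat(o["orientation"]).as_matrix()[:,2]
    print(round(th,2),"act",round(X[2]-np.arctan2(R_[1],R_[0]),3),f.round(1),t.round(2),o["position"][2].round(4),round(o["time_s"],1))
    if abs(t[2]-t0)>.35: print("torque");break
    p[2]+=np.clip((f[2]-18)*1.5e-4,-3e-4,3e-4)
    p[:2]+=np.clip(f[:2]*4e-5,-3e-4,3e-4)
np.savez("st.npz",p=p,th=th)
E
```

```text
[-4.8031 -0.2086 17.9362] -0.02333921708432305
0.16 act 0.16 [-3.9  0.6 17.9] [ 0.1   0.69 -0.12] 0.1859 31.4
0.24 act 0.24 [-2.9  0.2 16.7] [ 0.1   0.47 -0.04] 0.1859 31.7
0.32 act 0.32 [-2.1  0.3 17.5] [ 0.15  0.42 -0.06] 0.1859 32.0
0.4 act 0.4 [-1.9  0.7 17.5] [ 0.15  0.3  -0.04] 0.1859 32.3
0.48 act 0.48 [-0.6  0.4 17.3] [ 0.09  0.18 -0.14] 0.1859 32.7
0.56 act 0.56 [-0.9 -0.2 18. ] [ 0.    0.12 -0.08] 0.1859 33.0
0.64 act 0.64 [-0.1 -0.1 17.1] [ 0.05  0.06 -0.08] 0.1859 33.3
0.72 act 0.72 [ 0.3 -0.5 17.5] [-0.06  0.03  0.01] 0.1859 33.6
0.8 act 0.8 [ 0.2 -0.3 18.3] [-0.03 -0.05 -0.04] 0.1859 33.9
0.88 act 0.88 [ 1.2 -0.9 17.2] [-0.05 -0.1  -0.06] 0.1859 34.2
0.96 act 0.96 [ 1.2 -0.8 17.9] [-0.13 -0.13 -0.06] 0.1859 34.6
1.04 act 1.04 [ 1.6 -1.6 17.8] [-0.17 -0.16 -0.04] 0.1859 34.9
1.12 act 1.12 [ 1.6 -1.8 17.6] [-0.21 -0.15 -0.03] 0.1858 35.2
1.2 act 1.2 [ 0.9 -2.2 18.1] [-0.22 -0.17 -0.1 ] 0.1859 35.5
1.28 act 1.28 [ 2.  -2.1 17.4] [-0.25 -0.21 -0.02] 0.1859 35.8
1.36 act 1.36 [ 1.3 -2.3 18. ] [-0.32 -0.17 -0.04] 0.1859 36.1
1.44 act 1.44 [ 1.3 -2.9 18. ] [-0.34 -0.23 -0.04] 0.1859 36.5
1.52 act 1.52 [ 1.8 -2.9 18. ] [-0.39 -0.2  -0.02] 0.1859 36.8
1.6 act 1.599 [ 1.7 -2.8 18.5] [-0.34 -0.2   0.61] 0.1858 37.1
torque
```

Torque stayed near zero all the way through and rose only at 1.60, which is the stop. I'll back off a touch, ease the load and release.

```bash
python3 - <<'E'
from h import *
f0=np.load("f0.npy");s=np.load("st.npz");p=s["p"];q=down(X[2]-1.575)
bot.servo_line(p,q,velocity=.02); bot.dwell(.3); print(F(4)-f0,get_obs()["ft_torque"][2])
for i in range(14):
    p[2]+=.0005; step(p,q,.01); f=F(3)-f0; print(round(p[2],4),get_obs()["position"][2].round(4),f.round(1))
    if f[2]<1.5: break
hand.move_gripper(.05,40); print(F()-f0,get_obs()["gripper_width"])
p=get_obs()["position"].copy()
p[2]=.26; bot.servo_line(p,velocity=.1)
p[:2]=W((-.16,0,0))[:2]; p[2]=.32; bot.servo_line(p,velocity=.2)
print(get_obs()["time_s"])
for n in ["wrist","side","scene"]:
    c=vision.read_camera(n);cv2.imwrite(f"pics/{n}9.png",c["frame"][:,:,::-1])
E
```

```text
[ 1.4679 -2.5833 18.2455] 0.08702336811091024
0.1837 0.186 [ 3.1 -2.8 15.3]
0.1842 0.1863 [ 4.1 -3.1 12.9]
0.1847 0.1866 [ 5.  -2.7 11.2]
0.1852 0.1869 [ 5.3 -3.3  8.8]
0.1857 0.1872 [ 6.6 -3.2  6.6]
0.1862 0.1874 [ 7.8 -3.   3.9]
0.1867 0.1874 [ 9.2 -3.  -0.3]
[ 0.2591 -0.1706 -0.2554] 0.05006760410210293
41.975
```

View pics/wrist9.png

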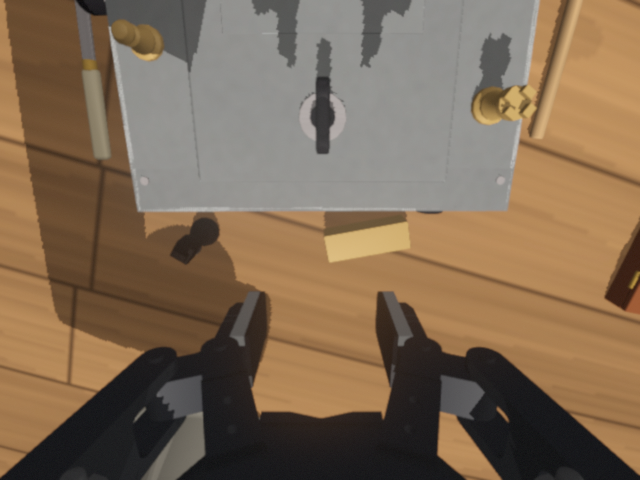

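View pics/side9.png

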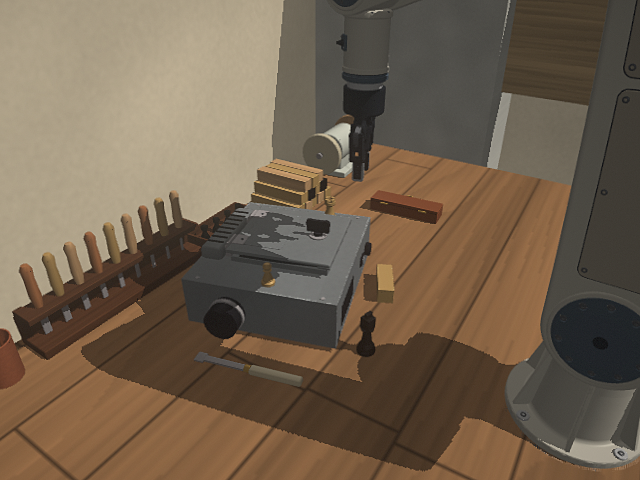

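View pics/scene9.png

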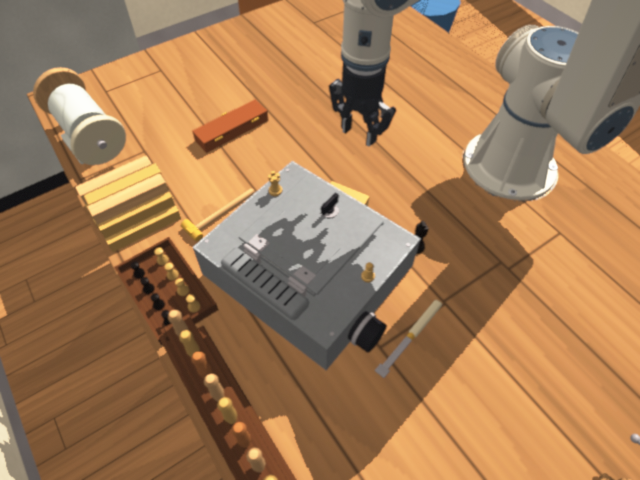

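The pictures show the wing square to the front edge, at (323,78)-(323,153) in the wrist view, with the hatch flat and every other object in place. While I eased off, the hatch stopped rising at TCP z = 0.1874, so the tongue is holding it.

```bash
python3 - <<'E'
from workcell import *
from workcell import hand_in,get_obs
print(hand_in(),get_obs()["time_s"])
E
```

```text
the job is handed in; nothing more can be done
the job is handed in; nothing more can be done
```

The filter hatch is shut and latched, and the job is handed in. The robot clock read about 42 s of the 64 s limit just before that.

**What I did**
- I pushed the hatch down with closed fingertips until I felt the seal, at a hatch angle of about 0.01 rad, and stopped at about 6.6 N.
- I gripped the wing, pressed with about 18 N, and turned it clockwise to its stop. The turning torque stayed low past the 0.45 rad jam point and rose only at the stop, to about 0.6 N m. I then backed off slightly, eased the load and let go.
- My first grip pinched the hub below the blade, so I opened and re-gripped 8 mm higher. Nothing was disturbed by it.

**Last checks**
- **Latch:** While easing the load, the hatch stopped rising at a tool height of 0.1874 m, 1.2 mm below where I first gripped the wing, so the tongue is holding it. I backed the wing off the stop to about 1.575 rad before letting go, and the last wrist picture shows it square to the front edge.
- **Surroundings:** The chess pieces, tools, box and blank look unmoved in all three pictures, and the gripper is clear.
- **Not confirmed:** The force left on the seal and the tongue after release cannot be measured directly. I inferred it from where the hatch stopped.
- **Disagreement:** The wrist camera put the extractor about 3 mm further back than the other two cameras did. I split the difference, and the gripper centred well on the blade.

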